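# Press the keyboard's back row of caps home

## Task

The cleaned key caps of the back row of the compact keyboard have only been set on their stems and stand too high. Run a fingertip along that row, all eight caps, and press every one of them home, so that it stays down level with the other rows when you let go. Only press: do not pick up, shift or strike the keyboard, do not lean on it hard, and leave the brush, tweezers, small tub and bottle as they are.

Things in the scene. Friction and masses are not known exactly. Their poses are not given: they have to be found in the camera images.
- keyboard: Loose compact keyboard, 0.95 kg, on rubber feet: dark case 123 mm deep (x axis, to its back edge, away from the typist), 246 mm wide (y axis, to its left), light blank caps. Origin: centre of the underside. Rim 22 mm high. The four front rows are fully seated, tops 29.5 mm above the bench. It neither slips nor tips when pressed straight down on the back row.
- back_row (a point): Middle of the back row at the height of seated cap tops (29.5 mm above the bench), axes as the keyboard's. The row is 8 single caps along y in two groups of four, behind a 10 mm gap, its left end at the case's left end. Right of it only a low blank panel and a fixed round knob (19 mm across, 29 mm high, 60 mm from cap 8), which play no part.
- cap_1_top (a point): Centre of the top of cap 1 of the back row, counted from the keyboard's left (+y) end; moves with the cap. Caps are 18 x 18 mm at the foot, 13 x 13 mm at the top, 9 mm high, 19 mm apart centre to centre (28.5 mm between caps 4 and 5).
- cap_1 (a joint): How far cap 1 is pushed down its stem, m: 0 = only set on, 5 mm too high; 0.005 = home, against a firm stop. Starts at 0 to 0.0015, stays where it is left. Pushing it down takes about 5 N (the stem itself does not give). Cap top above the bench: 33 to 34.5 mm at first, 29.5 mm when home.
- cap_2_top (a point): Centre of the top of cap 2 of the back row, counted from the keyboard's left (+y) end; moves with the cap. Caps are 18 x 18 mm at the foot, 13 x 13 mm at the top, 9 mm high, 19 mm apart centre to centre (28.5 mm between caps 4 and 5).
- cap_2 (a joint): How far cap 2 is pushed down its stem, m: 0 = only set on, 5 mm too high; 0.005 = home, against a firm stop. Starts at 0 to 0.0015, stays where it is left. Pushing it down takes about 5 N (the stem itself does not give). Cap top above the bench: 33 to 34.5 mm at first, 29.5 mm when home.
- cap_3_top (a point): Centre of the top of cap 3 of the back row, counted from the keyboard's left (+y) end; moves with the cap. Caps are 18 x 18 mm at the foot, 13 x 13 mm at the top, 9 mm high, 19 mm apart centre to centre (28.5 mm between caps 4 and 5).
- cap_3 (a joint): How far cap 3 is pushed down its stem, m: 0 = only set on, 5 mm too high; 0.005 = home, against a firm stop. Starts at 0 to 0.0015, stays where it is left. Pushing it down takes about 5 N (the stem itself does not give). Cap top above the bench: 33 to 34.5 mm at first, 29.5 mm when home.
- cap_4_top (a point): Centre of the top of cap 4 of the back row, counted from the keyboard's left (+y) end; moves with the cap. Caps are 18 x 18 mm at the foot, 13 x 13 mm at the top, 9 mm high, 19 mm apart centre to centre (28.5 mm between caps 4 and 5).
- cap_4 (a joint): How far cap 4 is pushed down its stem, m: 0 = only set on, 5 mm too high; 0.005 = home, against a firm stop. Starts at 0 to 0.0015, stays where it is left. Pushing it down takes about 5 N (the stem itself does not give). Cap top above the bench: 33 to 34.5 mm at first, 29.5 mm when home.
- cap_5_top (a point): Centre of the top of cap 5 of the back row, counted from the keyboard's left (+y) end; moves with the cap. Caps are 18 x 18 mm at the foot, 13 x 13 mm at the top, 9 mm high, 19 mm apart centre to centre (28.5 mm between caps 4 and 5).
- cap_5 (a joint): How far cap 5 is pushed down its stem, m: 0 = only set on, 5 mm too high; 0.005 = home, against a firm stop. Starts at 0 to 0.0015, stays where it is left. Pushing it down takes about 5 N (the stem itself does not give). Cap top above the bench: 33 to 34.5 mm at first, 29.5 mm when home.
- cap_6_top (a point): Centre of the top of cap 6 of the back row, counted from the keyboard's left (+y) end; moves with the cap. Caps are 18 x 18 mm at the foot, 13 x 13 mm at the top, 9 mm high, 19 mm apart centre to centre (28.5 mm between caps 4 and 5).
- cap_6 (a joint): How far cap 6 is pushed down its stem, m: 0 = only set on, 5 mm too high; 0.005 = home, against a firm stop. Starts at 0 to 0.0015, stays where it is left. Pushing it down takes about 5 N (the stem itself does not give). Cap top above the bench: 33 to 34.5 mm at first, 29.5 mm when home.
- cap_7_top (a point): Centre of the top of cap 7 of the back row, counted from the keyboard's left (+y) end; moves with the cap. Caps are 18 x 18 mm at the foot, 13 x 13 mm at the top, 9 mm high, 19 mm apart centre to centre (28.5 mm between caps 4 and 5).
- cap_7 (a joint): How far cap 7 is pushed down its stem, m: 0 = only set on, 5 mm too high; 0.005 = home, against a firm stop. Starts at 0 to 0.0015, stays where it is left. Pushing it down takes about 5 N (the stem itself does not give). Cap top above the bench: 33 to 34.5 mm at first, 29.5 mm when home.
- cap_8_top (a point): Centre of the top of cap 8 of the back row, counted from the keyboard's left (+y) end; moves with the cap. Caps are 18 x 18 mm at the foot, 13 x 13 mm at the top, 9 mm high, 19 mm apart centre to centre (28.5 mm between caps 4 and 5).
- cap_8 (a joint): How far cap 8 is pushed down its stem, m: 0 = only set on, 5 mm too high; 0.005 = home, against a firm stop. Starts at 0 to 0.0015, stays where it is left. Pushing it down takes about 5 N (the stem itself does not give). Cap top above the bench: 33 to 34.5 mm at first, 29.5 mm when home.
- brush: Black cleaning brush, 134 x 21 x 10 mm, lying at the right of the keyboard; bystander. Origin: centre of its underside, x along it.
- tweezers: Steel tweezers, 126 x 14 x 9 mm, lying right of the brush; bystander. Origin: centre of the underside, x along them.
- flux_tub: Small round tub with a dark screw lid, 47 mm across, 29 mm high, left of the keyboard; bystander. Origin: centre of its underside.
- solvent_bottle: White plastic bottle with a flat pump cap, 65 mm across, 124 mm tall, standing well behind brush and keyboard, to the right; bystander. Origin: centre of its underside.

How it is judged:
By the outcome, as a careful person would: the job done as asked, in the order asked, and still so for the second after the job is handed in, with the robot touching nothing.
It also fails if it takes over 48 s, if anything falls off the work surface, if the arm or the gripper's body presses on something with over 40 N, if the wrist force passes 120 N, or if a joint passes its speed limit or range.

## Robot

A 6-joint arm with a two-finger parallel gripper is mounted at the origin on a cart in front of the work surface, level with it; the furniture and walls round the work are solid. World frame = base frame: x ahead of the robot, y to its left, z up, the work surface at z = 0. Lengths are in mm, angles in degrees, forces in N, time in s.
With the tool pointing down it reaches from about 300 to 850 mm from the base axis. Payload 4.2 kg.
Tool frame: the origin (TCP) lies at the centre of the arm's flange, where the gripper is bolted on; the fingertips stand 191 mm ahead of it and the grasp point (between the pads) lies 172 mm ahead of it; y points along the fingers, x is the direction in which the jaws open and shut, and the axes are right-handed (so a half turn about y gives the same grasp; the last joint's range is limited). The gripper opens to 91 mm and grips with 3 to 60 N. Pads are 32 mm wide; open, the fingers measure 118 mm over their backs; the gripper's body (76 mm by 178 mm) begins 60 mm behind the grasp point.
Start: joints at [72.651, 18.312, 89.639, -0, 72.044, -1.146], TCP at [160.448, 552.159, 404.776] pointing down, gripper open.
Joint ranges: [-177.97, 177.97], [-48.28, 115.42], [12.27, 149.76], [-77.06, 257.06], [2.81, 150.46], [-146.56, 146.56]. Speed limits (degrees/s): [147.25, 147.25, 180, 180, 180, 180].

## Interface

Orientations are given as [roll, pitch, yaw] about the fixed x, y, z axes, in that order (R = Rz(yaw) Ry(pitch) Rx(roll)).
In Python, from workcell import env gives the robot as it stands.
- The arm moves only by the tool carry_out, never from a script. Its argument "increments" is a list of rows, each a list of 3 entries, a list of its own where there are three numbers: the turn, a rotation vector about the tool's x, y, z in rad, then the shift along the tool's x, y, z in mm, then the closure, from 0 (fully open) to 1 (shut). In form: [[[wx, wy, wz], [dx, dy, dz], claw], ...]. A call has 1 to 10 rows; each row is the pose to reach, as a shift and turn from the pose commanded when the call began, along the tool's axes at that moment; what a row does not reach only later rows make up. A row lasts 1/12 s, in which the tool goes at most 41.7 mm and 7.16 degrees, less where a joint would pass 70% of its speed; a pose out of reach is approached as far as the arm can. A call with a gripper value outside its range is refused whole. The fingers move at their own pace and stop on an object; "force" is the grip in N (left out, the last holds). Time passes only in rows, so rows that repeat a pose let the fingers close. It gives the time, the measured TCP pose, the force and the opening at its end, in the units of the state.
- env.state(): the state, without advancing time (a new reading comes with each control period).
- env.grab_frame(name): name is "scene" or "top" or "wrist"; returns a dict with "frame" (480x640x3 uint8, blue, green, red), "z_map" (480x640 float32, mm along the optical axis (not along the pixel's ray), 0 where there is no reading), "camera_matrix" (3x3 intrinsics, pixels), "rvec" (rotation vector, rad) and "tvec" (3), from world to camera coordinates, as OpenCV has them; the wrist camera has in their place "hand_eye" (4x4, takes a point from camera to tool coordinates, whose origin is the TCP and whose axes are the tool frame's). Camera axes: x right, y down, z forward; pixel columns grow to the right and rows downward; lengths in mm; the calibration is good to about 2 mm. A picture is of the moment at which its call begins: read the wrist's pose just before it.
- env.job_done(): hands the job in, once; it reports no verdict.
The state is a dict: "time_s": time; "qpos": joint angles; "qvel": joint speeds; "effort": joint torques, N m; "ee_pos": TCP position; "ee_rot": TCP orientation; "force": force on the tool from outside, world axes, zero at the start; "torque": the same for the moment, N m; "gripper_width": finger opening in mm.
Only numpy, scipy, OpenCV 4.12 (cv2) and the standard library are available. Lean on these libraries where they do the work, as an engineer would, in place of code of your own. Each camera call takes 0.05 s, during which the arm holds its last target. There are 200 camera calls.

## Working session

There is one attempt and no reset: what is moved stays moved. The work goes in short steps, Python scripts to look and compute and a tool call to move; the robot and the scene stay as the last step left them, time stands still between calls to the robot, and variables do not carry over. Pictures are saved under pics/ and viewed, about 8 in all and at most 12, crops included, and the job is handed in when it is done.

Besides the shell and the picture viewer there is one more tool, called after ">>>" as a command line: name --argument value ..., lists and objects as JSON in quotes. carry_out: Moves the arm, as the interface text tells. Its arguments: {"type":"object","properties":{"increments":{"type":"array","items":{"type":"array"}},"force":{"type":"number"}},"required":["increments"]}

```bash
mkdir -p pics; ls; python3 - <<'E'
from workcell import env
import cv2,pickle
s=env.state();print(s)
for n in("top","scene"):
    f=env.grab_frame(n);pickle.dump(f,open(n+".pkl","wb"));cv2.imwrite(f"pics/{n}0.png",f["frame"]);print(f["camera_matrix"],f["rvec"],f["tvec"])
E
```

```text
pics
{'time_s': 0.0, 'qpos': array([ 7.26499372e+01,  1.83532712e+01,  8.97064949e+01, -2.96684399e-04,
        7.20433574e+01, -1.14346815e+00]), 'qvel': array([ 0.04243608,  0.00764033, -0.07719307,  0.03814081, -0.06937183,
        0.07708976]), 'effort': array([ 3.07047176e-04, -4.12474823e+01, -2.31969613e+01,  7.27560022e-02,
        4.59435058e-02, -1.40871184e-04]), 'ee_pos': array([160.4123984 , 552.00554175, 403.90302705]), 'ee_rot': array([-89.99822408,   0.10310855,  73.79349863]), 'force': array([-1.0562105 , -0.04432148, -0.29643405]), 'torque': array([-0.00703003,  0.05838273,  0.04214412]), 'gripper_width': 91.40592784346448}
[[514.57203478   0.         321.84807437]
 [  0.         514.57203478 232.90733495]
 [  0.           0.           1.        ]] [ 2.12588007 -2.11013941  0.17613162] [-166.94966037  527.21208026 1092.18652005]
[[566.03413918   0.         321.54647788]
 [  0.         566.03413918 242.14351189]
 [  0.           0.           1.        ]] [ 1.84545724 -0.81431127  0.55332821] [-480.10364774  165.11967612  973.15895215]
```

View pics/top0.png

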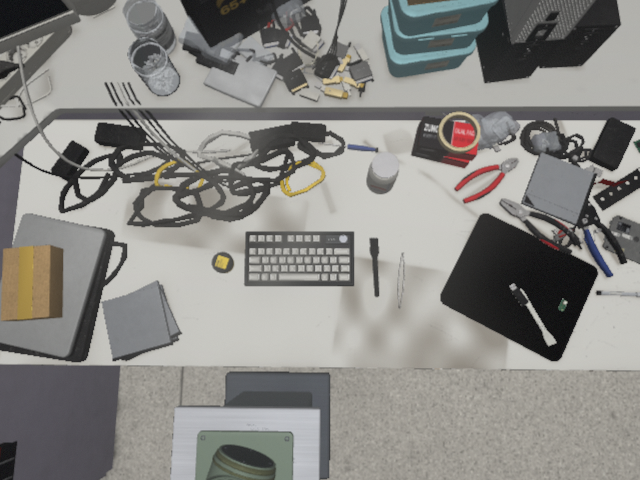

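View pics/scene0.png

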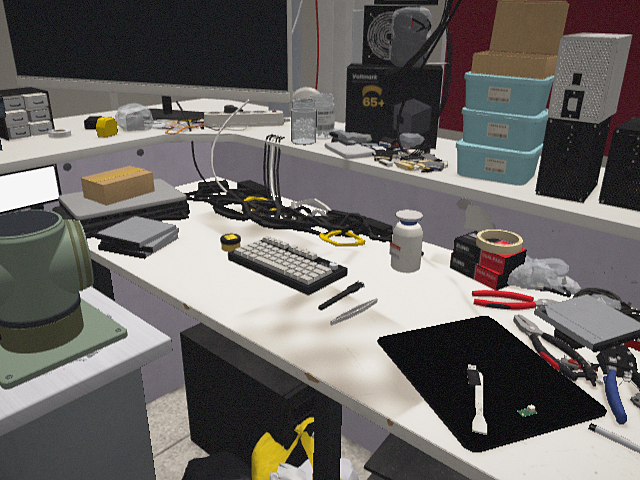

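```bash
cat > h.py <<'E'
import numpy as np,cv2
from scipy.spatial.transform import Rotation as R
def ray(px,K,Rc,c,z):
    px=np.atleast_2d(np.asarray(px,float)); d=(np.c_[px,np.ones(len(px))]@np.linalg.inv(K).T)@Rc.T
    return c+d*((z-c[2])/d[:,2])[:,None]
def cam(f):
    Rw=R.from_rotvec(np.ravel(f["rvec"])).as_matrix(); return f["camera_matrix"],Rw.T,-Rw.T@np.ravel(f["tvec"])
def wcam(f,s):
    Rt=R.from_euler('xyz',s["ee_rot"],degrees=True).as_matrix();H=np.array(f["hand_eye"])
    return f["camera_matrix"],Rt@H[:3,:3],Rt@H[:3,3]+s["ee_pos"]
E
python3 - <<'E'
import pickle;from h import *
f=pickle.load(open("top.pkl","rb"));im=f["frame"];k=cam(f)
g=cv2.cvtColor(im,6);m=np.zeros_like(g);m[225:295,238:362]=(g[225:295,238:362]<90)*255
cs=cv2.findContours(m,0,2)[0];c=max(cs,key=cv2.contourArea)
r=cv2.minAreaRect(c);b=cv2.boxPoints(r);print(r,b);P=ray(b,*k,22);print(P.round(1),P.mean(0),k[2])
from workcell import env
s=env.state();print(R.from_euler('xyz',s["ee_rot"],degrees=True).as_matrix().round(3))
f=env.grab_frame("wrist");print(f["hand_eye"],f["camera_matrix"])
x=im[225:300,235:365];cv2.imwrite("pics/c1.png",cv2.resize(x,None,fx=6,fy=6,interpolation=2))
E
```

```text
((318.0, 258.5), (53.0, 70.0), 90.0) [[283. 232.]
 [353. 232.]
 [353. 285.]
 [283. 285.]]
[[ 534.6  -74.5   22. ]
 [ 535.6 -233.    22. ]
 [ 415.9 -232.8   22. ]
 [ 414.7  -77.2   22. ]] [ 475.19497823 -154.37935374   22.        ] [ 321.50761332 -182.92956784 1166.99005525]
[[ 0.279 -0.    -0.96 ]
 [ 0.96  -0.002  0.279]
 [-0.002 -1.    -0.   ]]
[[ 9.99999738e-01 -5.95228346e-04  4.12214519e-04 -9.84116780e-01]
 [-5.39188621e-04 -2.32257611e-01  9.72654158e-01  1.98160272e+01]
 [-4.83211367e-04 -9.72654125e-01 -2.32257871e-01  6.48370028e+01]
 [ 0.00000000e+00  0.00000000e+00  0.00000000e+00  1.00000000e+00]] [[402.89070803   0.         316.19611712]
 [  0.         402.89070803 240.96673318]
 [  0.           0.           1.        ]]
```

>>> carry_out --increments '[[[0,-0.283,0],[-269,0,-260],1],[[0,-0.283,0],[-269,0,-260],1],[[0,-0.283,0],[-269,0,-260],1],[[0,-0.283,0],[-269,0,-260],1],[[0,-0.283,0],[-269,0,-260],1],[[0,-0.283,0],[-269,0,-260],1],[[0,-0.283,0],[-269,0,-260],1],[[0,-0.283,0],[-269,0,-260],1],[[0,-0.283,0],[-269,0,-260],1],[[0,-0.283,0],[-269,0,-260],1]]' --force 20

```text
time_s: 0.98
ee_pos: [337.1, 216.2, 404.7]
ee_rot: [-90.1, 0.2, 89.6]
force: [0.1, 0.7, 1.1]
gripper_width: 27.3
```

>>> carry_out --increments '[[[0,0,0],[-328,0,-178],1],[[0,0,0],[-328,0,-178],1],[[0,0,0],[-328,0,-178],1],[[0,0,0],[-328,0,-178],1],[[0,0,0],[-328,0,-178],1],[[0,0,0],[-328,0,-178],1],[[0,0,0],[-328,0,-178],1],[[0,0,0],[-328,0,-178],1],[[0,0,0],[-328,0,-178],1],[[0,0,0],[-328,0,-178],1]]'

```text
time_s: 1.82
ee_pos: [516.0, -111.4, 404.0]
ee_rot: [-90.1, 0.2, 89.7]
force: [0.5, 0.8, 0.8]
gripper_width: 0.5
```

```bash
python3 - <<'E'
import pickle,cv2
from workcell import env
env.grab_frame("top");env.grab_frame("top")
s=env.state();f=env.grab_frame("wrist");pickle.dump((s,f),open("w1.pkl","wb"));cv2.imwrite("pics/w1.png",f["frame"]);print(s)
E
```

```text
{'time_s': 1.9167, 'qpos': array([-1.30762157e+01,  1.38363569e+01,  9.61450305e+01,  3.81343140e-02,
        7.01271845e+01, -1.02958815e+02]), 'qvel': array([ 2.26416051, -1.64380968,  1.84148141,  0.46181712,  0.4265444 ,
       -0.03095617]), 'effort': array([-1.26333028e+00, -3.57484388e+01, -2.36133957e+01, -1.82033870e-01,
       -7.89185520e-02, -2.96868081e-02]), 'ee_pos': array([ 513.56216792, -107.38572926,  403.88771256]), 'ee_rot': array([-8.99022261e+01, -5.92742373e-02,  8.98695516e+01]), 'force': array([ 0.17672996, -0.54673879, -0.51629013]), 'torque': array([0.0418321 , 0.06743253, 0.03325892]), 'gripper_width': 0.31046688462257077}
```

View pics/w1.png

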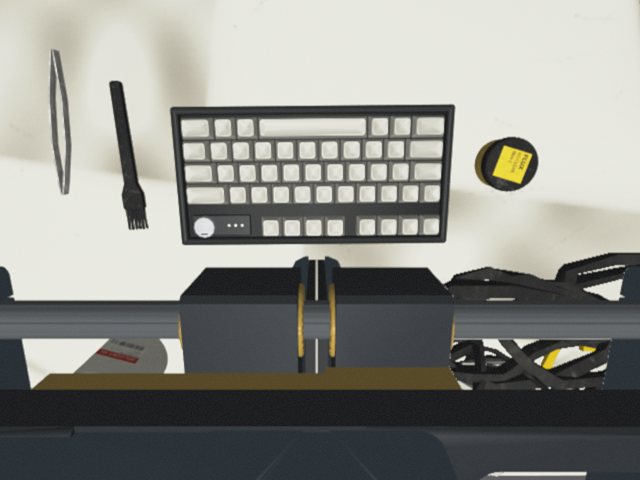

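```bash
cat > caps.py <<'E'
from h import *
def caps(s,f,box,z=33.7,ref=None,dbg=None):
    k=wcam(f,s);x0,y0,x1,y1=box
    g=cv2.cvtColor(f["frame"],6)
    m=np.zeros_like(g);m[y0:y1,x0:x1]=(g[y0:y1,x0:x1]>150)*255
    out=[]
    for c in cv2.findContours(m,0,2)[0]:
        a=cv2.contourArea(c)
        if a<100: continue
        (cx,cy),wh,an=cv2.minAreaRect(c);x,y,w,h=cv2.boundingRect(c)
        zz=f["z_map"][int(cy)-2:int(cy)+3,int(cx)-2:int(cx)+3].mean()
        d=np.linalg.inv(k[0])@[cx,cy,1]*zz
        out.append([cx,cy,w,h,*(ray([cx,cy],*k,z)[0][:2]),*(k[1]@d+k[2])])
    return np.array(sorted(out))
E
python3 - <<'E'
import pickle;from caps import *
s,f=pickle.load(open("w1.pkl","rb"))
np.set_printoptions(suppress=True,precision=1,linewidth=150)
print(caps(s,f,(258,205,445,245)));print(caps(s,f,(180,180,445,207),29.5))
g=cv2.cvtColor(f["frame"],6);k=wcam(f,s)
m=np.zeros_like(g);m[95:252,165:462]=(g[95:252,165:462]<100)*255
c=max(cv2.findContours(m,0,2)[0],key=cv2.contourArea);b=cv2.boxPoints(cv2.minAreaRect(c));print(b);P=ray(b,*k,20);print(P,P.mean(0))
x=cv2.resize(f["frame"][200:250,255:450],None,fx=4,fy=4,interpolation=2);cv2.imwrite("pics/w1c.png",x)
E
```

```text
[[ 270.5  227.5   16.    16.   519.1 -148.4  519.3 -148.4   32.9]
 [ 291.5  227.5   16.    16.   519.2 -129.7  516.3 -128.9   47.9]
 [ 313.5  227.5   16.    16.   519.2 -110.2  519.4 -110.2   33.2]
 [ 334.5  227.5   16.    16.   519.3  -91.6  519.3  -91.6   33.7]
 [ 366.5  226.5   16.    16.   518.5  -63.2  518.6  -63.2   33.3]
 [ 388.5  226.5   16.    16.   518.6  -43.7  515.9  -46.2   47.2]
 [ 409.5  226.5   16.    16.   518.6  -25.1  513.2  -31.5   60.8]
 [ 430.5  226.5   16.    16.   518.7   -6.4  518.9   -6.1   32.5]]
[[ 205.5  195.    38.    17.   490.6 -205.2  490.7 -205.4   28.7]
 [ 237.5  194.5   16.    16.   490.3 -177.   490.4 -177.2   28.6]
 [ 259.   194.5   17.    16.   490.3 -158.1  488.7 -156.2   43. ]
 [ 280.5  194.5   16.    16.   490.4 -139.2  490.4 -139.2   29.2]
 [ 302.   194.    17.    17.   490.  -120.2  490.1 -120.3   28.6]
 [ 323.5  194.    16.    17.   490.  -101.3  490.2 -101.3   28.6]
 [ 345.5  194.    16.    17.   490.1  -81.9  490.2  -81.9   29. ]
 [ 366.5  193.5   16.    16.   489.7  -63.5  489.8  -63.4   28.7]
 [ 388.5  193.5   16.    16.   489.8  -44.1  489.8  -44.    29. ]
 [ 410.   193.    17.    17.   489.4  -25.2  489.5  -25.    28.8]
 [ 431.5  193.    16.    17.   489.5   -6.2  489.5   -6.    28.7]]
[[170.9 106.9]
 [454.  104.3]
 [455.3 242. ]
 [172.2 244.7]]
[[ 415.8 -232.6   20. ]
 [ 414.3   11.    20. ]
 [ 536.2   21.5   20. ]
 [ 537.9 -241.9   20. ]] [ 476.1 -110.5   20. ]
```

View pics/w1c.png

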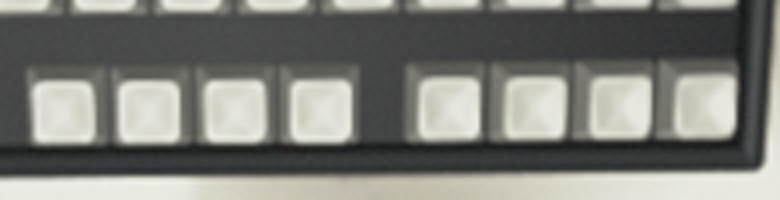

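>>> carry_out --increments '[[[0,0,0],[102,60,-5],1],[[0,0,0],[102,60,-5],1],[[0,0,0],[102,60,-5],1],[[0,0,0],[102,90,-5],1],[[0,0,0],[102,120,-5],1],[[0,0,0],[102,145,-5],1],[[0,0,0],[102,160,-5],1],[[0,0,0],[102,160,-5],1],[[0,0,0],[102,160,-5],1],[[0,0,0],[102,160,-5],1]]'

```text
time_s: 2.8
ee_pos: [518.2, -3.8, 246.0]
ee_rot: [-90.1, -0.0, 90.1]
force: [-0.6, 0.9, 0.2]
gripper_width: 0.2
```

```bash
python3 - <<'E'
import pickle,cv2
from workcell import env
s=env.state();f=env.grab_frame("wrist");pickle.dump((s,f),open("w2.pkl","wb"));cv2.imwrite("pics/w2.png",f["frame"]);print(s["ee_pos"],s["ee_rot"],s["force"],s["time_s"],s["qvel"])
s=env.state();print(s["ee_pos"],s["ee_rot"],s["force"],s["time_s"])
E
```

```text
[518.24330042  -3.8164499  246.03311855] [-9.01233903e+01 -9.00447427e-03  9.00794401e+01] [-0.59579161  0.88460724  0.20445226] 2.8 [-0.64160948 -0.45737318 -0.85907221 -0.14247206 -0.17029254  0.05001838]
[518.41859363  -4.06852585 246.29332231] [-9.01686495e+01 -5.41969906e-03  9.00597941e+01] [-0.04792827  0.06256458  0.03371723] 2.85
```

View pics/w2.png

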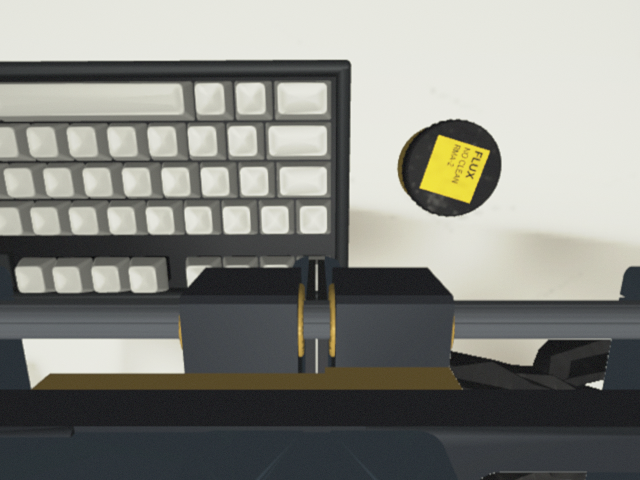

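>>> carry_out --increments '[[[0,0,0],[-2.5,10,-0.7],1],[[0,0,0],[-2.5,17,-0.7],1],[[0,0,0],[-2.5,19,-0.7],1],[[0,0,0],[-2.5,20,-0.7],1],[[0,0,0],[-2.5,21,-0.7],1],[[0,0,0],[-2.5,22,-0.7],1],[[0,0,0],[-2.5,23,-0.7],1],[[0,0,0],[-2.5,23,-0.7],1]]'

```text
time_s: 3.52
ee_pos: [518.5, -7.3, 221.9]
ee_rot: [-89.9, 0.0, 90.0]
force: [-2.6, -0.2, 3.8]
gripper_width: 0.6
```

>>> carry_out --increments '[[[0,0,0],[0,0.7,0],1],[[0,0,0],[0,1.4,0],1],[[0,0,0],[0,1.4,0],1]]'

```text
time_s: 3.77
ee_pos: [518.5, -7.2, 220.5]
ee_rot: [-89.9, 0.0, 90.0]
force: [-3.1, -0.6, 4.8]
gripper_width: 0.4
```

>>> carry_out --increments '[[[0,0,0],[0,0.5,0],1],[[0,0,0],[0,0.5,0],1]]'

```text
time_s: 3.93
ee_pos: [518.5, -7.2, 220.5]
ee_rot: [-90.0, 0.0, 90.0]
force: [-4.9, -0.3, 8.4]
gripper_width: 0.4
```

>>> carry_out --increments '[[[0,0,0],[0,0.4,0],1],[[0,0,0],[0,0.4,0],1]]'

```text
time_s: 4.1
ee_pos: [518.4, -7.3, 220.5]
ee_rot: [-90.0, 0.0, 90.0]
force: [-4.7, -0.3, 10.8]
gripper_width: 0.5
```

>>> carry_out --increments '[[[0,0,0],[0,-8,0],1],[[0,0,0],[-10,-9,0.4],1],[[0,0,0],[-18.5,-9,0.4],1],[[0,0,0],[-18.5,-8,0.4],1],[[0,0,0],[-18.5,-6,0.4],1],[[0,0,0],[-18.5,-4,0.4],1],[[0,0,0],[-18.5,-2.6,0.4],1],[[0,0,0],[-18.5,-1.3,0.4],1],[[0,0,0],[-18.5,0,0.4],1],[[0,0,0],[-18.5,0,0.4],1]]'

```text
time_s: 4.93
ee_pos: [518.5, -25.9, 220.4]
ee_rot: [-90.0, 0.1, 90.1]
force: [-3.7, -2.9, 11.6]
gripper_width: 0.6
```

>>> carry_out --increments '[[[0,0,0],[0,-8,0],1],[[0,0,0],[-19,-9,0.2],1],[[0,0,0],[-19,-9,0.2],1],[[0,0,0],[-19,-8,0.2],1],[[0,0,0],[-19,-6,0.2],1],[[0,0,0],[-19,-4,0.2],1],[[0,0,0],[-19,-2.6,0.2],1],[[0,0,0],[-19,-1.3,0.2],1],[[0,0,0],[-19,0,0.2],1],[[0,0,0],[-19,0,0.2],1]]'

```text
time_s: 5.77
ee_pos: [518.2, -44.2, 220.4]
ee_rot: [-90.0, -0.0, 90.0]
force: [-4.0, 0.8, 11.1]
gripper_width: 0.5
```

>>> carry_out --increments '[[[0,0,0],[0,-8,0],1],[[0,0,0],[-19,-9,0],1],[[0,0,0],[-19,-9,0],1],[[0,0,0],[-19,-8,0],1],[[0,0,0],[-19,-6,0],1],[[0,0,0],[-19,-4,0],1],[[0,0,0],[-19,-2.6,0],1],[[0,0,0],[-19,-1.3,0],1],[[0,0,0],[-19,0,0],1],[[0,0,0],[-19,0,0],1]]'

```text
time_s: 6.6
ee_pos: [518.2, -63.2, 220.4]
ee_rot: [-90.0, -0.0, 90.0]
force: [-3.3, 0.3, 11.5]
gripper_width: 0.5
```

>>> carry_out --increments '[[[0,0,0],[0,-8,0],1],[[0,0,0],[-28.3,-9,0],1],[[0,0,0],[-28.3,-9,0],1],[[0,0,0],[-28.3,-8,0],1],[[0,0,0],[-28.3,-6,0],1],[[0,0,0],[-28.3,-4,0],1],[[0,0,0],[-28.3,-2.6,0],1],[[0,0,0],[-28.3,-1.3,0],1],[[0,0,0],[-28.3,0,0],1],[[0,0,0],[-28.3,0,0],1]]'

```text
time_s: 7.43
ee_pos: [518.2, -91.5, 220.4]
ee_rot: [-90.0, 0.0, 90.1]
force: [-2.2, -1.3, 11.2]
gripper_width: 0.6
```

>>> carry_out --increments '[[[0,0,0],[0,-8,0],1],[[0,0,0],[-19,-9,0],1],[[0,0,0],[-19,-9,0],1],[[0,0,0],[-19,-8,0],1],[[0,0,0],[-19,-6,0],1],[[0,0,0],[-19,-4,0],1],[[0,0,0],[-19,-2.6,0],1],[[0,0,0],[-19,-1.3,0],1],[[0,0,0],[-19,0,0],1],[[0,0,0],[-19,0,0],1]]'

```text
time_s: 8.27
ee_pos: [518.1, -110.4, 220.4]
ee_rot: [-90.0, -0.0, 90.0]
force: [-3.9, 0.7, 11.4]
gripper_width: 0.2
```

>>> carry_out --increments '[[[0,0,0],[0,-8,0],1],[[0,0,0],[-19,-9,0],1],[[0,0,0],[-19,-9,0],1],[[0,0,0],[-19,-8,0],1],[[0,0,0],[-19,-6,0],1],[[0,0,0],[-19,-4,0],1],[[0,0,0],[-19,-2.6,0],1],[[0,0,0],[-19,-1.3,0],1],[[0,0,0],[-19,0,0],1],[[0,0,0],[-19,0,0],1]]'

```text
time_s: 9.1
ee_pos: [518.2, -129.5, 220.4]
ee_rot: [-90.0, -0.0, 90.0]
force: [-4.2, -0.1, 12.7]
gripper_width: 0.8
```

>>> carry_out --increments '[[[0,0,0],[0,-8,0],1],[[0,0,0],[-19,-9,0],1],[[0,0,0],[-19,-9,0],1],[[0,0,0],[-19,-8,0],1],[[0,0,0],[-19,-6,0],1],[[0,0,0],[-19,-4,0],1],[[0,0,0],[-19,-2.6,0],1],[[0,0,0],[-19,-1.3,0],1],[[0,0,0],[-19,0,0],1],[[0,0,0],[-19,0,0],1]]'

```text
time_s: 9.93
ee_pos: [518.1, -148.4, 220.5]
ee_rot: [-90.0, -0.0, 90.0]
force: [-2.9, 1.7, 12.7]
gripper_width: 0.3
```

Lift straight up and go back to the viewing pose for a check.

>>> carry_out --increments '[[[0,0,0],[0,-10,0],1],[[0,0,0],[0,-40,0],1],[[0,0,0],[20,-80,0],1],[[0,0,0],[38,-120,0],1],[[0,0,0],[38,-160,3],1],[[0,0,0],[38,-185,4],1],[[0,0,0],[38,-185,4],1],[[0,0,0],[38,-185,4],1],[[0,0,0],[38,-185,4],1],[[0,0,0],[38,-185,4],1]]'

```text
time_s: 10.77
ee_pos: [513.9, -110.8, 402.5]
ee_rot: [-89.8, -0.1, 90.0]
force: [-1.0, 0.0, 0.1]
gripper_width: 0.4
```

```bash
python3 - <<'E'
import pickle;from caps import *
from workcell import env
np.set_printoptions(suppress=True,precision=1,linewidth=150)
s=env.state();f=env.grab_frame("wrist");cv2.imwrite("pics/w3.png",f["frame"]);print(s["ee_pos"],s["force"],s["time_s"])
A=caps(s,f,(255,205,446,245),29.5);print(A);print(caps(s,f,(180,180,445,207),29.5))
s0,f0=pickle.load(open("w1.pkl","rb"))
# height of each cap: median depth over the top patch
def hts(s,f,C):
    k=wcam(f,s);o=[]
    for cx,cy in C[:,:2]:
        u,v=np.meshgrid(np.arange(int(cx)-4,int(cx)+5),np.arange(int(cy)-4,int(cy)+5));z=f["z_map"][v,u].ravel()
        d=np.c_[u.ravel(),v.ravel(),np.ones(81)]@np.linalg.inv(k[0]).T*z[:,None];o.append(np.median((d@k[1].T+k[2])[z>0,2]))
    return np.array(o)
print("before",hts(s0,f0,caps(s0,f0,(258,205,445,245))),"after",hts(s,f,A),"row2",hts(s,f,caps(s,f,(180,180,445,207))))
E
```

```text
[ 513.9 -110.8  402.5] [-1.   0.   0.1] 10.7667
[[ 274.5  227.5   16.    16.   519.3 -148.5  519.4 -148.6   28.8]
 [ 295.5  227.5   16.    16.   519.3 -129.8  519.4 -129.8   29. ]
 [ 316.5  227.5   16.    16.   519.3 -111.   516.7 -111.    42.9]
 [ 338.   227.5   15.    16.   519.3  -91.8  519.4  -91.7   29. ]
 [ 369.5  226.5   16.    16.   518.5  -63.6  518.5  -63.6   29.1]
 [ 391.5  226.5   16.    16.   518.5  -43.9  518.6  -43.8   28.9]
 [ 412.5  226.5   16.    16.   518.5  -25.2  518.6  -25.    28.9]
 [ 433.5  226.5   16.    16.   518.5   -6.4  518.6   -6.2   29. ]]
[[ 208.5  195.5   38.    16.   490.6 -205.8  490.7 -205.9   29.1]
 [ 241.   195.5   17.    16.   490.7 -177.3  490.7 -177.4   28.9]
 [ 262.5  195.    16.    17.   490.2 -158.4  490.3 -158.5   28.7]
 [ 284.   195.    17.    17.   490.2 -139.5  488.6 -138.5   43.1]
 [ 305.5  195.    16.    17.   490.3 -120.6  488.7 -120.3   43.1]
 [ 327.5  195.    16.    17.   490.3 -101.3  490.3 -101.3   28.8]
 [ 349.   194.5   17.    16.   489.8  -82.5  488.3  -83.6   43. ]
 [ 370.5  194.5   16.    16.   489.8  -63.6  489.9  -63.5   28.7]
 [ 392.5  194.5   16.    16.   489.9  -44.3  489.9  -44.1   28.7]
 [ 414.   194.    17.    17.   489.4  -25.4  489.5  -25.3   28.8]
 [ 435.5  194.    16.    17.   489.4   -6.6  489.5   -6.4   28.8]]
before [33.3 33.9 33.1 33.8 33.2 33.3 32.7 32.6] after [28.9 28.9 28.8 29.  29.2 28.9 28.7 29. ] row2 [28.8 28.9 28.8 28.9 28.8 29.  28.8 29.1 28.7 29.  29.2]
```

View pics/w3.png

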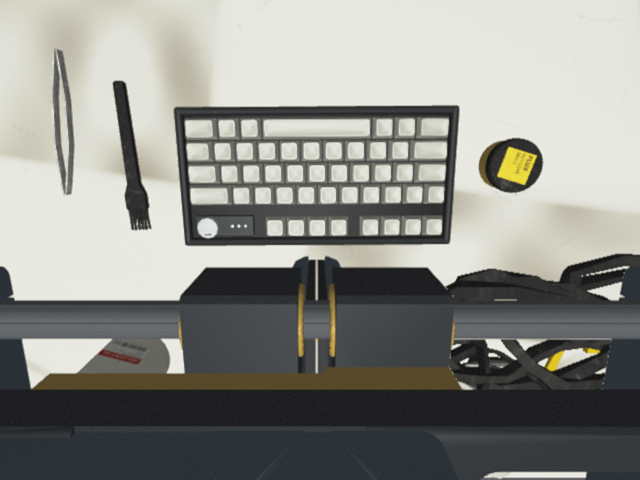

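The picture shows the back row (row 227, columns 274–434) level with the other rows. The keyboard, brush, tweezers and tub are where they were.

```bash
python3 -c "
from workcell import env
print(env.job_done())"
```

```text
the job is handed in; nothing more can be done
None
```

All eight back-row caps are pressed home, and I handed the job in at about 11 s of the 48 s. I used the closed fingertip to press caps 1 to 8 in order, straight down, lifting between caps. At the end of each press the vertical force read about 11–13 N. The side force at those readings was at most about 5 N.

- **Cap heights:** before pressing, the wrist camera measured the back row at 32.6–33.9 mm. Afterwards it measured 28.7–29.2 mm, the same as the seated row in front (28.7–29.2 mm). The camera reads about 0.6 mm low against the stated 29.5 mm, which is within its calibration error. At every press the arm stopped with the fingertip at 29.4–29.5 mm.
- **Keyboard:** it stayed put. Back-row cap positions before and after agree within 0.8 mm, and the next row's within 0.6 mm.
- **Bystanders:** the brush, tweezers and tub look unmoved in the last picture. The bottle is only partly visible there, but the arm never went near it.
- **Disagreements:** a few single-spot depth readings gave wrong heights of 43–61 mm, on the seated row too. Taking the median over each cap top removed them, and no check failed.

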